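Dial the strongbox combination on the lamp-assembly bench

ROBOT

A 6-joint arm with a two-finger parallel gripper is mounted at the origin on the work surface. World frame = base frame: x ahead of the robot, y to its left, z up, the work surface at z = 0. Lengths are in m, angles in rad, forces in N, time in s.
With the tool pointing down it reaches from about 0.4 to 0.825 m from the base axis. Payload 7 kg.
Tool frame: the origin (TCP) lies midway between the tips of the shut fingers; the grasp point (between the pads) lies 19 mm behind it; z points along the fingers, x is the direction in which the jaws open and shut, and the axes are right-handed (so a half turn about z gives the same grasp; the last joint's range is limited). The gripper opens to 88 mm and grips with 3 to 60 N. Pads are 19 mm wide; open, the fingers measure 130 mm over their backs; the gripper's body (78 mm by 193 mm) begins 47 mm behind the grasp point.
Start: joints at [1.437, 0.359, 0.012, 0, -1.224, -0.288], TCP at [0.276, 0.616, 0.227] pointing down, gripper open.
Joint ranges: [-3.07, 3.07], [-1.43, 2.12], [-1.02, 1.25], [-3.03, 1.67], [-3.05, -0], [-3.03, 3.03]. Speed limits (rad/s): [2.39, 2.39, 3.01, 3.14, 3.14, 3.14].

INTERFACE

Orientations are given as [roll, pitch, yaw] about the fixed x, y, z axes, in that order (R = Rz(yaw) Ry(pitch) Rx(roll)).
In Python, from station import arm, viewer, ticket gives the robot as it stands. The module is installed in compiled form; this text tells all that it offers.
- The arm moves only by the tool step_arm, never from a script. Its argument "targets" is a list of rows, each a list of 3 entries, a list of its own where there are three numbers: the shift along the tool's x, y, z in m, then the turn, a rotation vector about the tool's x, y, z in degrees, then the opening, from -1 (shut) to 1 (fully open), so that 0 is half open. A call has exactly 8 rows; each row shifts and turns the commanded pose from where the row before left it, along the tool's axes as they then stand; what a row does not reach is not made up. A row lasts 1/10 s, in which the tool goes at most 50 mm and 8.59 degrees, less where a joint would pass 70% of its speed; a pose out of reach is approached as far as the arm can. A call is refused whole if a number of a shift passes 0.05 or a number of a turn 8.59, either way. A call with a gripper value outside its range is refused whole. The fingers move at their own pace and stop on an object; "grip_force" is the grip in N (left out, the last holds). Time passes only in rows, so rows that do not move let the fingers close, or fill a call up. It gives the time, the measured TCP pose, the force and the opening at its end, in the units of the state.
- arm.get_state(): the state, without advancing time (a new reading comes with each control period).
- viewer.grab_frame(name): name is "scene" or "top" or "wrist"; returns (picture, depth): 420x560x3 uint8, red, green, blue; 420x560 float32, m along the optical axis (not along the pixel's ray), 0 where there is no reading.
- viewer.calibration(name): a dict with "fov_y" (degrees; the focal length in pixels is half the picture's height over the tangent of half this angle, whatever the lens; pixels are square), "cx", "cy" (the principal point, pixels), "world_to_cam" (4x4, takes a point from world to camera coordinates); the wrist camera has in their place "tool_from_camera" (4x4, takes a point from camera to tool coordinates, whose origin is the TCP and whose axes are the tool frame's). Camera axes: x right, y up, looking along -z (the intrinsics and any distortion apply to the point x, -y, -z); pixel columns grow to the right and rows downward; lengths in m; the calibration is good to about 2 mm. A picture is of the moment at which its call begins: read the wrist's pose just before it. calibration takes no time and is no camera call.
- ticket.job_done(): hands the job in, once; it reports no verdict.
The state is a dict: "t": time; "q": joint angles; "qd": joint speeds; "joint_efforts": joint torques, N m; "eef_pos": TCP position; "ee_rot": TCP orientation; "force": force on the tool from outside, world axes, zero at the start; "moment": the same for the moment, N m; "width": finger opening in m.
Only numpy, scipy, OpenCV 4.12 (cv2) and the standard library are available. Lean on these libraries where they do the work, as an engineer would, in place of code of your own. Each camera call takes 0.05 s, during which the arm holds its last target.

TASK

On the lid of the larger grey steel box, dial the combination, left and right as seen from above: turn the dial left (anticlockwise) until its pointer is on the first mark anticlockwise from the double zero mark and pause there for a second, then right (clockwise) past zero to the first mark clockwise from it and pause again. Finally turn it left to the zero mark and let go, leaving it at rest there; do not turn the smaller box's dial.

Things in the scene. Friction and masses are not known exactly. Their poses are not given: they have to be found in the camera images.
- dial (a joint): Angle of the dial on the larger box's lid (rad): 0 with the pointer on the long double white zero mark, positive anticlockwise (left) seen from above. Ten white marks stand 36 degrees (0.628 rad) apart on a fixed 104 mm ring: the first anticlockwise from zero is at +0.628, the first clockwise at -0.628. Light friction (0.04 N m), stays where left, no stop within 2.7 rad. Starts at -0.78 to 0.26.
- dial_grip (a point): Grip point on that dial's upright axis, 12 mm under the top of a black finger bar 46 mm long, 14 mm wide, 38 mm tall, to be pinched across its width from above. x runs along the bar to its pointer end (white line, white tip) and turns with it; z up. 26 mm below is the top of a 68 mm disc, 38 mm below the lid. About 123 mm above the table. A tape roll 19 mm tall lies on the lid 120 mm or more away.
- cash_dial_tip (a point): White pointer tip, 23 mm from the axis, of the similar but smaller dial (44 mm disc) on the smaller box. Not to be turned.
- cashbox: Smaller grey box, 130 deep, 170 wide, 65 mm tall, fixed; small dial mid-lid, its bar rising to 99 mm above the table. Origin: centre of underside; x from front handle to hinges. The larger box, also fixed, is 180 deep, 260 wide, 85 mm tall, its dial 50 mm from the lid's centre toward the box's -y side. A loose black lamp housing 140 mm tall stands between the boxes.

How it is judged:
By the outcome, as a careful person would: the job done as asked, in the order asked, and still so for the second after the job is handed in, with the robot touching nothing.
It also fails if it takes over 42 s, if anything falls off the work surface, if the arm or the gripper's body presses on something with over 40 N, if the wrist force passes 120 N, or if a joint passes its speed limit or range.

## Working session

There is one attempt and no reset: what is moved stays moved. The work goes in short steps, Python scripts to look and compute and a tool call to move; the robot and the scene stay as the last step left them, time stands still between calls to the robot, and variables do not carry over. Pictures are saved under pics/ and viewed, and the job is handed in when it is done.

Besides the shell and the picture viewer there is one more tool, called by a JSON object that holds its "api" and its "payload". step_arm: Moves the arm, as the interface text tells. Its arguments: {"type":"object","properties":{"targets":{"type":"array"},"grip_force":{"type":"number"}},"required":["targets"]}

```bash
mkdir -p pics
python3 - <<'E'
from station import arm, viewer
import cv2, numpy as np
s=arm.get_state(); print(s)
for n in ["scene","top","wrist"]:
    p,d=viewer.grab_frame(n); cv2.imwrite(f"pics/{n}0.png",p[:,:,::-1]); np.save(f"pics/{n}0.npy",d)
    print(n,viewer.calibration(n))
E
```

```text
{'t': 0.0, 'q': array([ 1.43709062e+00,  3.59388355e-01,  1.10467970e-02, -3.42467363e-04,
       -1.22410481e+00, -2.88106568e-01]), 'qd': array([-6.60005635e-04, -1.67176328e-03,  1.25041131e-03, -1.63671691e-03,
        6.97201708e-05, -9.59637790e-04]), 'joint_efforts': array([ 1.62910026e-03, -5.82714415e+01,  2.93058836e+01,  6.99696198e+00,
        6.97512121e-03, -1.62443766e-04]), 'eef_pos': array([0.27617669, 0.61536968, 0.22561788]), 'ee_rot': array([-3.14143244e+00, -1.67351260e-03, -1.99272537e+00]), 'force': array([ 0.33775578,  0.48574506, -0.29120764]), 'moment': array([-0.04404973, -0.02650177, -0.03044187]), 'width': 0.0879835372206525}
scene {'fov_y': 43.93415534261413, 'cx': 282.9871820211769, 'cy': 203.71991451395274, 'world_to_cam': array([[-0.25736953,  0.96610425,  0.02008735,  0.17985589],
       [-0.69417229, -0.19930823,  0.69166543,  0.28334925],
       [ 0.67222448,  0.16406953,  0.72193867, -1.35610632],
       [ 0.        ,  0.        ,  0.        ,  1.        ]])}
top {'fov_y': 54.19919445971071, 'cx': 282.788852742456, 'cy': 204.31757590672402, 'world_to_cam': array([[ 0.06993847, -0.99754822,  0.00248257, -0.06261532],
       [ 0.9773489 ,  0.06902018,  0.20006334, -0.5453316 ],
       [-0.19974418, -0.01156578,  0.97977982, -0.73650641],
       [ 0.        ,  0.        ,  0.        ,  1.        ]])}
wrist {'fov_y': 71.98386824975422, 'cx': 285.6595620130189, 'cy': 212.02104084507278, 'tool_from_camera': array([[ 9.99999111e-01, -1.23966411e-03, -4.90984968e-04,
         7.13690741e-04],
       [-1.32973547e-03, -9.54320500e-01, -2.98781886e-01,
        -8.07451937e-02],
       [-9.81678377e-05,  2.98782273e-01, -9.54321300e-01,
        -1.58809308e-01],
       [ 0.00000000e+00,  0.00000000e+00,  0.00000000e+00,
         1.00000000e+00]])}
```

View pics/scene0.png

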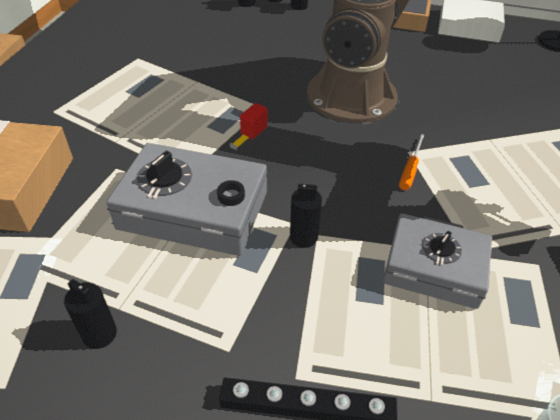

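View pics/top0.png

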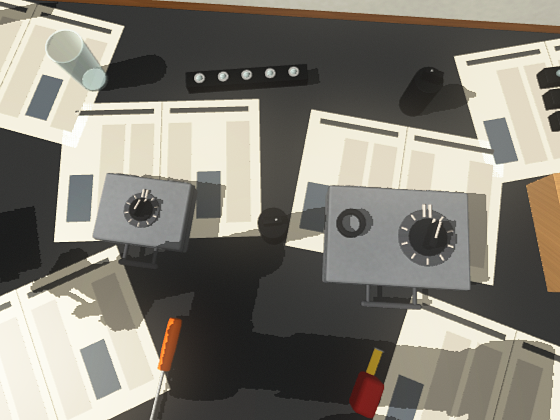

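View pics/wrist0.png

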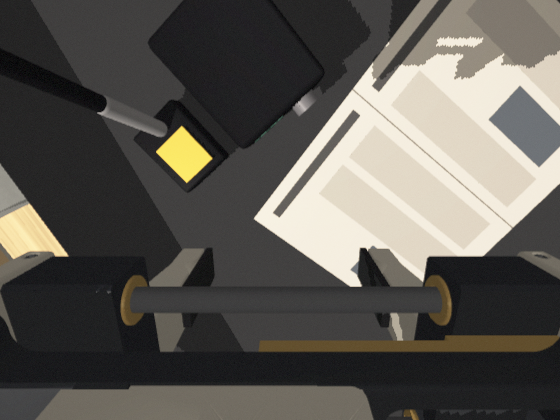

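Run:
```python
import cv2
a=cv2.imread("pics/top0.png")[190:285,375:480]; b=cv2.imread("pics/scene0.png")[140:205,120:205]
a=cv2.resize(a,(560,507),interpolation=cv2.INTER_CUBIC);b=cv2.resize(b,(680,520),interpolation=cv2.INTER_CUBIC)
cv2.imwrite("pics/a0.png",a);cv2.imwrite("pics/b0.png",b)
```

```text
(no output)
```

View pics/a0.png

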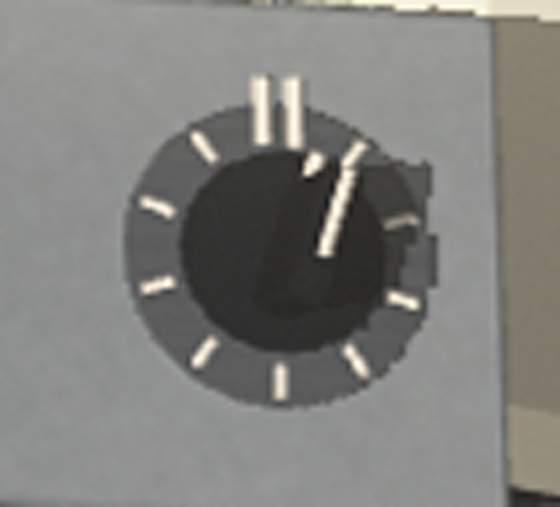

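View pics/b0.png

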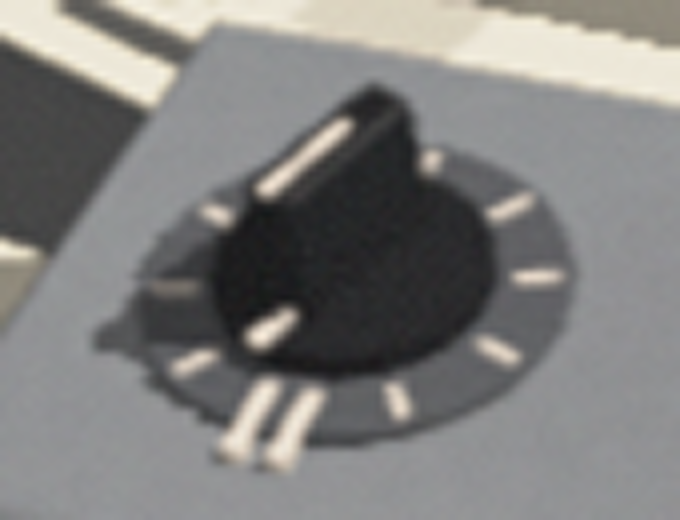

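```bash
cat > h.py <<'E'
import numpy as np, cv2
from station import arm, viewer
from scipy.spatial.transform import Rotation as R
def ray_w2c(cal,wc=None):
    return cal["world_to_cam"] if wc is None else wc
def w2c(name,state=None):
    c=viewer.calibration(name)
    if name!="wrist": return c["world_to_cam"]
    T=np.eye(4);T[:3,:3]=R.from_euler('xyz',state["ee_rot"]).as_matrix();T[:3,3]=state["eef_pos"]
    return np.linalg.inv(T@c["tool_from_camera"])
def toplane(name,uv,z,state=None):
    c=viewer.calibration(name);f=210/np.tan(np.radians(c["fov_y"]/2))
    uv=np.atleast_2d(uv).astype(float)
    d=np.c_[(uv[:,0]-c["cx"])/f,-(uv[:,1]-c["cy"])/f,-np.ones(len(uv))]
    M=w2c(name,state);Rm=M[:3,:3];o=-Rm.T@M[:3,3]
    D=d@Rm
    return o+D*((z-o[2])/D[:,2])[:,None]
def proj(name,P,state=None):
    c=viewer.calibration(name);f=210/np.tan(np.radians(c["fov_y"]/2))
    P=np.atleast_2d(P);M=w2c(name,state);q=P@M[:3,:3].T+M[:3,3]
    return np.c_[c["cx"]+f*q[:,0]/-q[:,2],c["cy"]-f*q[:,1]/-q[:,2]]
def blobs(img,box,thr=150,amin=4):
    x0,y0,x1,y1=box;s=img[y0:y1,x0:x1].astype(int)
    m=(s.min(2)>thr).astype(np.uint8)
    n,l,st,ce=cv2.connectedComponentsWithStats(m)
    return [(st[i,4],ce[i]+[x0,y0],np.argwhere(l==i)[:,::-1]+[x0,y0]) for i in range(1,n) if st[i,4]>=amin]
E
python3 - <<'E'
from h import *
for n,box in (("top",(395,198,462,272)),("scene",(132,148,196,200))):
    im=cv2.imread(f"pics/{n}0.png");d=np.load(f"pics/{n}0.npy")
    for a,c,p in blobs(im,box,140 if n=="top" else 150):
        q=p-c;w,v=np.linalg.eigh(q.T@q/len(q)+1e-9*np.eye(2));L=2*np.sqrt(3*w[1])
        e=np.array([c-v[:,1]*L/2,c+v[:,1]*L/2])
        print(n,a,c.round(1),"z.0865",toplane(n,c,.0865)[0,:2].round(4),"z.135 ends",toplane(n,e,.135)[:,:2].round(4).tolist(),"L",L.round(1))
E
```

```text
top 2227 [429.  230.6] z.0865 [ 0.5118 -0.2947] z.135 ends [[0.5869, -0.2782], [0.4247, -0.2771]] L 93.8
top 12 [412.8 217.1] z.0865 [ 0.5349 -0.2649] z.135 ends [[0.5295, -0.2466], [0.5215, -0.253]] L 6.1
top 49 [438.3 226.3] z.0865 [ 0.521  -0.3118] z.135 ends [[0.5319, -0.2995], [0.4933, -0.2878]] L 22.8
top 11 [433.2 220.4] z.0865 [ 0.5314 -0.3024] z.135 ends [[0.5254, -0.2872], [0.5191, -0.2826]] L 4.3
top 13 [404.2 228.2] z.0865 [ 0.5131 -0.2493] z.135 ends [[0.5033, -0.2405], [0.5069, -0.23]] L 6.7
top 14 [404.2 242.9] z.0865 [ 0.4861 -0.2497] z.135 ends [[0.4814, -0.241], [0.4783, -0.2303]] L 6.4
top 10 [450.  245.9] z.0865 [ 0.4865 -0.3328] z.135 ends [[0.4791, -0.3174], [0.4814, -0.3092]] L 5.1
top 14 [412.8 255.6] z.0865 [ 0.4641 -0.2654] z.135 ends [[0.4639, -0.2533], [0.4547, -0.2474]] L 6.3
top 13 [441.4 257.2] z.0865 [ 0.465 -0.317] z.135 ends [[0.4645, -0.2953], [0.4558, -0.3018]] L 6.7
top 17 [427. 261.] z.0865 [ 0.4563 -0.2911] z.135 ends [[0.4569, -0.2743], [0.4471, -0.2743]] L 5.8
scene 38 [136.9 149.5] z.0865 [ 0.444  -0.3767] z.135 ends [[0.4927, -0.3343], [0.49
[... 556 characters left out ...]
 z.0865 [ 0.4839 -0.2528] z.135 ends [[0.5323, -0.2328], [0.5294, -0.2226]] L 5.9
scene 11 [153.  180.8] z.0865 [ 0.5194 -0.3067] z.135 ends [[0.5594, -0.2755], [0.5682, -0.2802]] L 5.3
scene 9 [181.8 183.1] z.0865 [ 0.5101 -0.2517] z.135 ends [[0.5565, -0.2219], [0.5538, -0.2316]] L 5.0
scene 9 [143.8 184.9] z.0865 [ 0.5345 -0.3187] z.135 ends [[0.5744, -0.2863], [0.5813, -0.2916]] L 5.0
scene 35 [150.6 192.6] z.0865 [ 0.5499 -0.2976] z.135 ends [[0.5803, -0.2701], [0.6039, -0.2687]] L 10.7
scene 34 [156.3 193.9] z.0865 [ 0.55  -0.286] z.135 ends [[0.5805, -0.2603], [0.604, -0.257]] L 10.4
scene 8 [169.2 189.5] z.0865 [ 0.5327 -0.2676] z.135 ends [[0.5721, -0.2446], [0.5802, -0.2383]] L 4.1
```

Run:
```python
from h import *
from scipy.optimize import least_squares
for n,box,thr in (("top",(398,203,455,268),165),("scene",(138,150,192,200),150)):
    im=cv2.imread(f"pics/{n}0.png")
    pts=[]
    for a,c,p in blobs(im,box,thr):
        if a<25: pts.append(toplane(n,c,.0865)[0,:2])
    pts=np.array(pts)
    def res(p,full=False):
        v=pts-p[:2];ang=np.arctan2(v[:,1],v[:,0])-p[2];k=np.round(ang/np.radians(36));
        th=p[2]+k*np.radians(36); r=pts-(p[:2]+p[3]*np.c_[np.cos(th),np.sin(th)])
        return r if full else r.ravel()
    s=least_squares(res,[.4995,-.291,0,.0435],loss='soft_l1',f_scale=.001);r=np.linalg.norm(res(s.x,True),axis=1)
    print(n,s.x.round(4),np.degrees(s.x[2]),(r*1000).round(1))
```

```text
top [ 0.4999 -0.2907  0.0092  0.0435] 0.5272821499138393 [ 0.8  0.6 14.2  0.3  0.2  0.4  0.5  0.3  0.1]
scene [ 0.4964 -0.2939  0.0018  0.0446] 0.10584981583305467 [50.1 40.1  4.6  0.4  2.1  2.   1.8 18.7  0.2  2.3  0.2]
```

Run:
```python
from h import *
c=np.array([.4999,-.2907])
P=toplane("top",[[435.75,237.8],[440.6,220.9]],.135)[:,:2];print(P,np.degrees(np.arctan2(*(P[1]-P[0])[::-1])))
for z in(.097,.1): 
  t=toplane("top",[433.6,220.4],z)[0,:2]-c;print(t,np.hypot(*t),np.degrees(np.arctan2(t[1],t[0])))
f=lambda u,v:[u/8+120,v/8+140]
P=toplane("scene",[f(348,120),f(262,195)],.135)[:,:2];print(P,np.degrees(np.arctan2(*(P[1]-P[0])[::-1])))
t=toplane("scene",f(270,330),.097)[0,:2]-c;print(t,np.degrees(np.arctan2(t[1],t[0])))
# cash, lamp etc
for uv,z in (([270,222],.14),([142,209],.065)): print(toplane("top",uv,z))
print(proj("top",[[.4999,-.2907,.135]]),proj("scene",[[.4999,-.2907,.135]]))
```

```text
[[ 0.49238539 -0.28917961]
 [ 0.52220297 -0.29763146]] -15.825496102133902
[ 0.02953566 -0.00870281] 0.03079113822886828 -16.417845290072787
[ 0.02896666 -0.00761518] 0.029950934549935863 -14.729449254193275
[[ 0.49429567 -0.28860714]
 [ 0.52390578 -0.29672063]] -15.323536516514075
[ 0.02980236 -0.00791487] -14.873197967147945
[[ 0.49889543 -0.00560882  0.14      ]]
[[0.51849853 0.24171369 0.065     ]]
[[436.62222352 233.48930118]] [[161.21951811 156.69170926]]
```

The top view shows the larger box's dial at about (427,237) px. Its axis is near (0.500, -0.291) and the zero mark points at +0.5° in the world frame. The bar is at about -15.7°, so the dial reads about -16°. The lamp is near (0.50, -0.01), well below my travel height, so I'm travelling over it now.

{"api": "step_arm", "payload": {"targets": [[[0.029,-0.037,0],[0,0,0],0],[[0.029,-0.037,0],[0,0,0],0],[[0.029,-0.037,0],[0,0,0],0],[[0.029,-0.037,0],[0,0,0],0],[[0.029,-0.037,0],[0,0,0],0],[[0.029,-0.037,0],[0,0,0],0],[[0.029,-0.037,0],[0,0,0],0],[[0.029,-0.037,0],[0,0,0],0]], "grip_force": 15}}

```text
t: 0.95
eef_pos: [0.4518, 0.2811, 0.2266]
ee_rot: [3.142, 0.0, -1.992]
force: [1.0, 1.5, 0.2]
width: 0.0439
```

{"api": "step_arm", "payload": {"targets": [[[0.029,-0.037,0],[0,0,0],0],[[0.029,-0.037,0],[0,0,0],0],[[0.044,-0.02,0],[0,0,0],0],[[0.044,-0.02,0],[0,0,0],0],[[0.044,-0.02,0],[0,0,0],0],[[0.044,-0.02,0],[0,0,0],0],[[0.044,-0.02,0],[0,0,0],0],[[0.044,-0.02,0],[0,0,0],0]]}}

```text
t: 1.75
eef_pos: [0.4961, -0.0921, 0.2267]
ee_rot: [-3.141, 0.0, -1.992]
force: [1.5, 0.4, 0.4]
width: 0.0436
```

{"api": "step_arm", "payload": {"targets": [[[0.045,-0.021,0],[0,0,0],0],[[0.045,-0.021,0],[0,0,0],0],[[0.045,-0.021,0],[0,0,0],0],[[0.044,-0.021,0],[0,0,0],0],[[0,0,0],[0,0,-4.2],0],[[0,0,0],[0,0,-4.2],0],[[0,0,0],[0,0,0],0],[[0,0,0],[0,0,0],0]]}}

```text
t: 2.55
eef_pos: [0.4998, -0.2878, 0.2264]
ee_rot: [3.141, 0.0, -1.848]
force: [0.1, 0.0, 0.4]
width: 0.044
```

Run:
```python
from h import *
s=arm.get_state();p,d=viewer.grab_frame("wrist");cv2.imwrite("pics/w1.png",p[:,:,::-1])
np.save("pics/w1.npy",np.r_[s["eef_pos"],s["ee_rot"]]);print(s["t"],s["eef_pos"],np.degrees(s["ee_rot"]),s["q"],s["force"],s["moment"])
print(proj("wrist",[[.5,-.291,.135],[.5,-.291,.0865],[.55,-.291,.0865]],s))
```

```text
2.55 [ 0.49983854 -0.28781243  0.22641013] [ 1.79982352e+02  4.52050813e-03 -1.05885555e+02] [-1.83526581e-01  1.98475741e-01 -2.09931502e-01 -1.16987128e-04
 -1.16268837e+00  1.47711413e+00] [0.07984041 0.01215657 0.37755709] [ 0.01747133  0.01655311 -0.03261026]
[[288.14755439 213.33429908]
 [287.77261718 199.55795925]
 [274.5008634  153.87456134]]
```

View pics/w1.png

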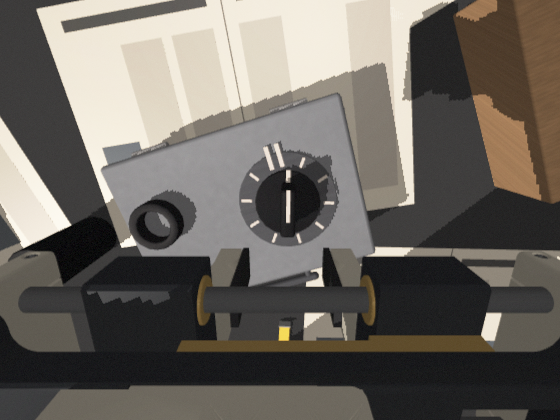

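The wrist view shows the dial centred near (288,200) px. The bar is almost vertical in the picture, the double zero is at (272,156), and nothing stands near the fingers. Next I'll measure the axis and angles from this view.

```bash
cat >> h.py <<'E'
from scipy.optimize import least_squares
def ringfit(pts,x0):
    pts=np.array(pts)
    def res(p,full=False):
        v=pts-p[:2];ang=np.arctan2(v[:,1],v[:,0])-p[2];k=np.round(ang/np.radians(36))
        th=p[2]+k*np.radians(36); r=pts-(p[:2]+p[3]*np.c_[np.cos(th),np.sin(th)])
        return r if full else r.ravel()
    s=least_squares(res,x0,loss='soft_l1',f_scale=.0005)
    return s.x,np.linalg.norm(res(s.x,True),axis=1)
E
python3 - <<'E'
from h import *
v=np.load("pics/w1.npy");s=dict(eef_pos=v[:3],ee_rot=v[3:])
im=cv2.imread("pics/w1.png");pts=[]
for a,c,p in blobs(im,(238,140,338,248),150):
    q=p-c;w,V=np.linalg.eigh(q.T@q/len(q)+1e-9*np.eye(2));L=2*np.sqrt(3*w[1]);e=np.array([c-V[:,1]*L/2,c+V[:,1]*L/2])
    P=toplane("wrist",c,.0865,s)[0,:2]
    if 10<a<40: pts.append(P)
    E=toplane("wrist",e,.135,s)[:,:2];print(a,c.round(1),P.round(4),L.round(1),E.round(4).tolist(),np.degrees(np.arctan2(*(E[1]-E[0])[::-1])).round(1))
x,r=ringfit(pts,[.5,-.291,0,.0435]);print(x.round(4),np.degrees(x[2]),(r*1e3).round(1))
E
```

```text
79 [242.9 144.2] [ 0.5679 -0.263 ] 12.7 [[0.5722, -0.2754], [0.5666, -0.2661]] 120.7
5 [268.8 140.8] [ 0.564  -0.2892] 4.4 [[0.5649, -0.294], [0.5674, -0.2913]] 47.4
116 [278.4 154.2] [ 0.5486 -0.2948] 24.9 [[0.5636, -0.297], [0.5426, -0.2977]] -178.2
115 [268.  157.5] [ 0.5483 -0.2836] 24.6 [[0.5633, -0.2877], [0.5425, -0.2883]] -178.4
30 [301.8 162.2] [ 0.5343 -0.3156] 9.8 [[0.5447, -0.3171], [0.5378, -0.3124]] 145.9
5 [242.8 171. ] [ 0.5422 -0.2544] 4.2 [[0.5468, -0.265], [0.5489, -0.2621]] 53.9
38 [287.3 174.4] [ 0.5262 -0.2979] 10.2 [[0.5386, -0.3016], [0.5303, -0.2983]] 158.7
34 [253.9 176.6] [ 0.5334 -0.2637] 11.0 [[0.5368, -0.2742], [0.5443, -0.2684]] 37.1
130 [287.5 206. ] [ 0.4932 -0.2888] 32.5 [[0.5213, -0.2964], [0.4919, -0.288]] 164.1
40 [246.2 200.5] [ 0.5111 -0.248 ] 10.2 [[0.5204, -0.2625], [0.5233, -0.2538]] 71.5
27 [329.  202.3] [ 0.485  -0.3327] 9.1 [[0.4982, -0.3328], [0.5018, -0.3254]] 64.4
29 [253.9 223.5] [ 0.484 -0.248] 9.9 [[0.5007, -0.2626], [0.4976, -0.2537]] 108.9
28 [319.2 224.9] [ 0.4629 -0.3164] 9.3 [[0.4779, -0.3182], [0.4849, -0.3127]] 37.7
26 [274.2 237.3] [ 0.4623 -0.2647] 9.7 [[0.485, -0.2749], [0.477, -0.2694]] 145.5
25 [298.4 238. ] [ 0.4541 -0.2905] 8.7 [[0.4785, -0.2938], [0.4697, -0.2936]] 178.3
[ 0.4981 -0.2902  0.0099  0.0441] 0.5661050261373052 [ 0.3 17.9  0.3  0.5  0.5  0.1  0.1  0.2]
```

{"api": "step_arm", "payload": {"targets": [[[0.003,0,0.02],[0,0,0],0],[[0,0,0.02],[0,0,0],0],[[0,0,0.02],[0,0,0],0],[[0,0,0.02],[0,0,0],0],[[0,0,0.02],[0,0,0],0],[[0,0,0.012],[0,0,0],0],[[0,0,0.01],[0,0,0],0],[[0,0,0],[0,0,0],0]]}}

```text
t: 3.4
eef_pos: [0.4987, -0.2904, 0.1035]
ee_rot: [3.14, -0.0, -1.846]
force: [0.2, 0.5, -0.9]
width: 0.044
```

Run:
```python
from h import *
s=arm.get_state();p,d=viewer.grab_frame("wrist");cv2.imwrite("pics/w2.png",p[:,:,::-1])
np.save("pics/w2.npy",np.r_[s["eef_pos"],s["ee_rot"]]);print(s["t"],s["eef_pos"],np.degrees(s["ee_rot"]),s["force"],s["moment"])
```

```text
3.4 [ 0.49867333 -0.29044164  0.10354783] [ 1.79896501e+02 -1.29661664e-03 -1.05773880e+02] [ 0.21312806  0.47332683 -0.93776259] [0.0339994  0.025335   0.04728898]
```

View pics/w2.png

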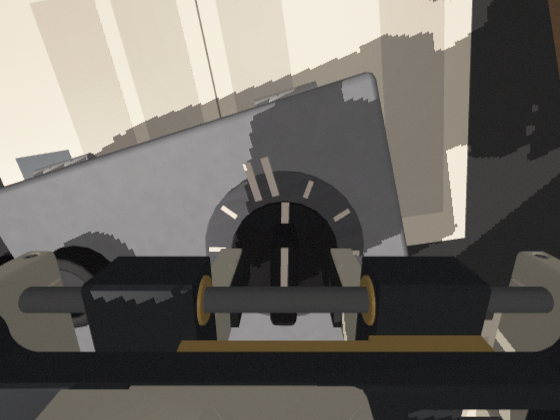

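The bar at x≈285 px sits centred between the fingers, whose inner faces are at about 240 and 331 px. I'll close now.

{"api": "step_arm", "payload": {"targets": [[[0,0,0],[0,0,0],-0.5],[[0,0,0],[0,0,0],-0.6],[[0,0,0],[0,0,0],-0.7],[[0,0,0],[0,0,0],-1],[[0,0,0],[0,0,0],-1],[[0,0,0],[0,0,0],-1],[[0,0,0],[0,0,0],-1],[[0,0,0],[0,0,0],-1]], "grip_force": 15}}

```text
t: 4.25
eef_pos: [0.4996, -0.2898, 0.105]
ee_rot: [-3.141, 0.001, -1.846]
force: [-0.4, 7.1, 4.9]
width: 0.0138
```

Run:
```python
from h import *
s=arm.get_state();print(s["t"],s["eef_pos"],np.degrees(s["ee_rot"]),s["force"],s["moment"],s["width"],s["q"])
```

```text
4.25 [ 0.4995977  -0.28976861  0.10499418] [-1.79961123e+02  7.67107686e-02 -1.05761014e+02] [-0.35152635  7.05174851  4.87572845] [ 2.67504408 -0.04580393 -0.05672537] 0.013843073002814522 [-0.18795041  0.30773801 -0.36493152 -0.00163078 -0.89733498  1.48468131]
```

{"api": "step_arm", "payload": {"targets": [[[-0.001,0,0],[0,0,0],-1],[[0,0,0],[0,0,-3],-1],[[0,0,0],[0,0,-4],-1],[[0,0,0],[0,0,-4],-1],[[0,0,0],[0,0,-4],-1],[[0,0,0],[0,0,-4],-1],[[0,0,0],[0,0,-4],-1],[[0,0,0],[0,0,-4],-1]]}}

```text
t: 5.05
eef_pos: [0.4996, -0.2898, 0.105]
ee_rot: [-3.141, -0.0, -1.372]
force: [-1.0, 1.8, 3.4]
width: 0.0138
```

Run:
```python
from h import *
s=arm.get_state();print(s["t"],s["eef_pos"],np.degrees(s["ee_rot"]),s["force"],s["moment"],s["width"],s["q"])
```

```text
5.05 [ 0.49961898 -0.2898242   0.10499777] [-1.79967903e+02 -1.08222599e-02 -7.86041835e+01] [-1.00065719  1.79418856  3.37679186] [ 0.70923563  0.16398345 -0.08113945] 0.013778772181939613 [-1.87183423e-01  3.07679370e-01 -3.65664591e-01 -4.60297249e-05
 -8.96862276e-01  1.95690304e+00]
```

Forces are low and the turn is tracking. 25° to go.

{"api": "step_arm", "payload": {"targets": [[[0,0,0],[0,0,-5],-1],[[0,0,0],[0,0,-5],-1],[[0,0,0],[0,0,-5],-1],[[0,0,0],[0,0,-5],-1],[[0,0,0],[0,0,-4],-1],[[0,0,0],[0,0,0],-1],[[0,0,0],[0,0,0],-1],[[0,0,0],[0,0,0],-1]]}}

```text
t: 5.85
eef_pos: [0.4997, -0.2899, 0.105]
ee_rot: [-3.141, -0.001, -0.957]
force: [-0.6, 2.3, 5.5]
width: 0.0141
```

Run:
```python
from h import *
s=arm.get_state();p,d=viewer.grab_frame("wrist");cv2.imwrite("pics/w3.png",p[:,:,::-1])
np.save("pics/w3.npy",np.r_[s["eef_pos"],s["ee_rot"]]);print(s["t"],s["eef_pos"],np.degrees(s["ee_rot"]),s["force"],s["moment"],s["width"],s["q"])
p,d=viewer.grab_frame("top");cv2.imwrite("pics/t3.png",cv2.resize(p[170:300,360:500,::-1],None,fx=4,fy=4,interpolation=cv2.INTER_CUBIC))
```

```text
5.85 [ 0.49965977 -0.28992398  0.1049723 ] [-1.79981876e+02 -3.02079935e-02 -5.48549900e+01] [-0.64510264  2.28788398  5.47667555] [ 0.82822887  0.18549628 -0.00548411] 0.014053858497468326 [-1.87227311e-01  3.07796432e-01 -3.65652149e-01  1.79239480e-04
 -8.96749076e-01  2.37130803e+00]
```

View pics/w3.png

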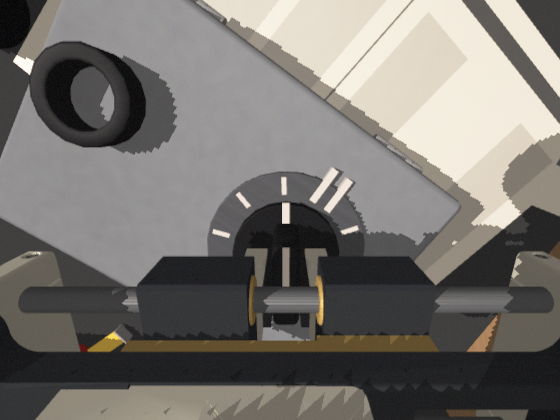

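View pics/t3.png

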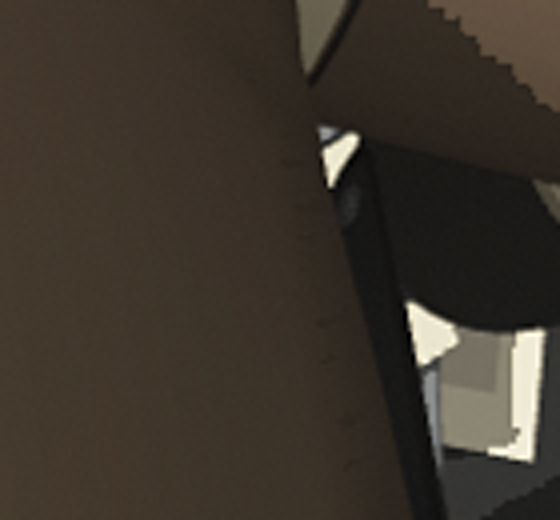

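The wrist view shows the pointer tip at (286,213) px with the first anticlockwise mark at (284,186), almost in line. Now I'll measure what is left.

```bash
cat > m.py <<'E'
import sys
from h import *
def meas(tag,zero=np.radians(.55)):
    v=np.load(f"pics/{tag}.npy");s=dict(eef_pos=v[:3],ee_rot=v[3:])
    im=cv2.imread(f"pics/{tag}.png")
    c0=v[:2]
    for a,c,p in blobs(im,(200,160,370,250),130,15):
        q=p-c;w,V=np.linalg.eigh(q.T@q/len(q));L=2*np.sqrt(3*w[1])
        if a>400: continue
        e=np.array([c-V[:,1]*L/2,c+V[:,1]*L/2])
        tip=abs(c[0]-286)<8 and 198<c[1]<235
        z=.098 if tip else .0865
        P=toplane("wrist",c,z,s)[0,:2]-c0;E=toplane("wrist",e,z,s)[:,:2]; o=E[1]-E[0]
        an=np.degrees(np.arctan2(o[1],o[0]))
        print("TIP" if tip else "mark",a,c.round(1),"r",np.hypot(*P).round(4),"bearing",np.degrees(np.arctan2(P[1],P[0])).round(2),"own dir",(an+90)%180-90)
    print("tool bar dir",np.degrees(v[5])+90)
meas(sys.argv[1])
E
python3 m.py w3
```

```text
mark 105 [283.5 185.4] r 0.0423 bearing 36.92 own dir 36.52780177980378
mark 100 [242.9 199.9] r 0.0426 bearing 74.58 own dir 72.7755538066319
TIP 166 [285.5 213. ] r 0.0278 bearing 35.32 own dir 35.20927290505094
mark 91 [349.8 229.6] r 0.044 bearing -37.91 own dir -37.2523184525549
mark 95 [220.6 233.1] r 0.0439 bearing 111.61 own dir -71.15484613369557
tool bar dir 35.14501001351408
```

{"api": "step_arm", "payload": {"targets": [[[0,0,0],[0,0,-1.4],-1],[[0,0,0],[0,0,0],-1],[[0,0,0],[0,0,0],-1],[[0,0,0],[0,0,0],-1],[[0,0,0],[0,0,0],-1],[[0,0,0],[0,0,0],-1],[[0,0,0],[0,0,0],-1],[[0,0,0],[0,0,0],-1]]}}

```text
t: 6.75
eef_pos: [0.4997, -0.2899, 0.105]
ee_rot: [-3.141, -0.001, -0.933]
force: [-1.8, 2.7, 5.1]
width: 0.0141
```

```bash
python3 - <<'E'
from h import *
s=arm.get_state();p,d=viewer.grab_frame("wrist");cv2.imwrite("pics/w4.png",p[:,:,::-1])
np.save("pics/w4.npy",np.r_[s["eef_pos"],s["ee_rot"]]);print(s["t"],s["eef_pos"],np.degrees(s["ee_rot"]),s["force"],s["moment"],s["width"])
E
python3 m.py w4
```

```text
6.75 [ 0.49968001 -0.28991812  0.10497007] [-1.79983779e+02 -3.13516734e-02 -5.34449406e+01] [-1.84095649  2.69900152  5.06415687] [0.81753618 0.16684426 0.04857711] 0.014076177338328116
mark 90 [285.  185.5] r 0.0422 bearing 37.11 own dir 36.59222141297687
mark 101 [244.2 198.9] r 0.0426 bearing 74.57 own dir 72.87425887048539
TIP 166 [285.5 213. ] r 0.0278 bearing 36.77 own dir 36.619321095492836
mark 92 [221.1 231.6] r 0.0438 bearing 111.57 own dir -72.04146618597099
mark 92 [350.2 231.1] r 0.044 bearing -37.95 own dir -37.30480542580611
tool bar dir 36.55505936692064
```

{"api": "step_arm", "payload": {"targets": [[[0,0,0],[0,0,0],-1],[[0,0,0],[0,0,0],-1],[[0,0,0],[0,0,0],-1],[[0,0,0],[0,0,0],-1],[[0,0,0],[0,0,0],-1],[[0,0,0],[0,0,0],-1],[[0,0,0],[0,0,0],-1],[[0,0,0],[0,0,0],-1]]}}

```text
t: 7.6
eef_pos: [0.4996, -0.2899, 0.105]
ee_rot: [-3.141, -0.001, -0.933]
force: [0.0, 1.7, 5.9]
width: 0.014
```

The pointer is on the +36° mark (tip 36.7°, mark 36.6–37.1°) and has been held there for about 1.5 s. Next is 72° clockwise.

{"api": "step_arm", "payload": {"targets": [[[0,0,0],[0,0,3],-1],[[0,0,0],[0,0,5],-1],[[0,0,0],[0,0,5],-1],[[0,0,0],[0,0,5],-1],[[0,0,0],[0,0,5],-1],[[0,0,0],[0,0,5],-1],[[0,0,0],[0,0,5],-1],[[0,0,0],[0,0,5],-1]]}}

```text
t: 8.4
eef_pos: [0.4996, -0.2898, 0.105]
ee_rot: [-3.141, -0.0, -1.6]
force: [-0.9, 3.2, 5.7]
width: 0.014
```

{"api": "step_arm", "payload": {"targets": [[[0,0,0],[0,0,7],-1],[[0,0,0],[0,0,7],-1],[[0,0,0],[0,0,7],-1],[[0,0,0],[0,0,7],-1],[[0,0,0],[0,0,3],-1],[[0,0,0],[0,0,2],-1],[[0,0,0],[0,0,0],-1],[[0,0,0],[0,0,0],-1]]}}

```text
t: 9.2
eef_pos: [0.4997, -0.2896, 0.105]
ee_rot: [-3.141, 0.0, -2.172]
force: [-1.2, 3.8, 6.2]
width: 0.0138
```

```bash
python3 - <<'E'
from h import *
s=arm.get_state();p,d=viewer.grab_frame("wrist");cv2.imwrite("pics/w5.png",p[:,:,::-1])
np.save("pics/w5.npy",np.r_[s["eef_pos"],s["ee_rot"]]);print(s["t"],s["eef_pos"],np.degrees(s["ee_rot"]),s["force"],s["moment"],s["width"])
E
python3 m.py w5
```

```text
9.2 [ 0.49966782 -0.28962724  0.10499487] [-1.79974766e+02  2.52982922e-02 -1.24456372e+02] [-1.1849394   3.81033783  6.16095895] [ 1.46219637  0.27793822 -0.02483273] 0.013778738016502175
mark 22 [295.4 164. ] r 0.0566 bearing -41.34 own dir -80.40543267669466
mark 47 [256.9 199.7] r 0.0378 bearing -7.01 own dir 66.10460116702274
mark 33 [243.8 209.9] r 0.0373 bearing 9.75 own dir -85.51902419705411
mark 171 [367.  229.6] r 0.0558 bearing -110.59 own dir -27.817380602982865
mark 95 [221.3 230.7] r 0.0431 bearing 38.75 own dir 36.25713220819729
mark 36 [354.9 231.4] r 0.0479 bearing -109.82 own dir 83.92517796225084
tool bar dir -34.45637225477785
```

View pics/w5.png

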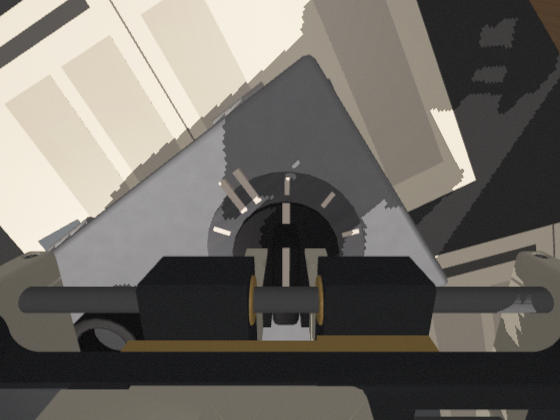

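The marks are in shadow here, but the -36° mark shows at (287,186) px, just right of the line through the tip at (286,213). I need about 1° more.

{"api": "step_arm", "payload": {"targets": [[[0,0,0],[0,0,1],-1],[[0,0,0],[0,0,0],-1],[[0,0,0],[0,0,0],-1],[[0,0,0],[0,0,0],-1],[[0,0,0],[0,0,0],-1],[[0,0,0],[0,0,0],-1],[[0,0,0],[0,0,0],-1],[[0,0,0],[0,0,0],-1]]}}

```text
t: 10.05
eef_pos: [0.4997, -0.2896, 0.105]
ee_rot: [-3.141, 0.0, -2.19]
force: [-0.7, 4.9, 6.5]
width: 0.0138
```

```bash
python3 - <<'E'
from h import *
s=arm.get_state();p,d=viewer.grab_frame("wrist");cv2.imwrite("pics/w6.png",p[:,:,::-1])
np.save("pics/w6.npy",np.r_[s["eef_pos"],s["ee_rot"]]);print(s["t"],s["eef_pos"],np.degrees(s["ee_rot"]),s["force"],s["moment"],s["width"])
E
sed -i 's/,130,15)/,int(sys.argv[2]) if len(sys.argv)>2 else 130,15)/' m.py; python3 m.py w6 105; python3 m.py w6 120
```

```text
10.05 [ 0.49965645 -0.2896121   0.10498162] [-1.79977940e+02  2.43597367e-02 -1.25452159e+02] [-0.67171583  4.88636729  6.49981671] [ 1.49601352  0.24267467 -0.04503558] 0.013788560101646686
mark 57 [292.7 163.3] r 0.0568 bearing -40.66 own dir -82.9771244400751
mark 296 [245.8 187. ] r 0.0482 bearing -5.44 own dir 0.647901033749946
mark 78 [285.5 184.9] r 0.0431 bearing -36.45 own dir -35.38538693598974
mark 75 [326.6 198.9] r 0.0434 bearing -73.59 own dir -72.08856369963075
TIP 114 [285.5 213. ] r 0.0284 bearing -37.02 own dir -35.38538693599037
mark 222 [366.5 228.5] r 0.0556 bearing -110.7 own dir -29.03711799522719
mark 86 [351.3 231.2] r 0.0456 bearing -109.88 own dir 73.07246145469202
tool bar dir -35.45215883696932
mark 54 [292.9 163.4] r 0.0567 bearing -40.76 own dir -81.29540685340436
mark 252 [246.4 188. ] r 0.0475 bearing -5.44 own dir 0.4585211554723685
mark 72 [285.5 184.6] r 0.0433 bearing -36.43 own dir -34.895675481984
mark 51 [326.7 198.7] r 0.0435 bearing -73.52 own dir -71.2166442595047
TIP 112 [285.5 213. ] r 0.0284 bearing -37.08 own dir -35.38274702495701
mark 186 [366.9 228.7] r 0.0559 bearing -110.9 own dir -28.89387699394871
mark 103 [221.2 231.7] r 0.0431 bearing 38.7 own dir 36.67460215756434
mark 69 [351.8 231.1] r 0.046 bearing -109.87 own dir 73.55222340756202
tool bar dir -35.45215883696932
```

{"api": "step_arm", "payload": {"targets": [[[0,0,0],[0,0,0],-1],[[0,0,0],[0,0,0],-1],[[0,0,0],[0,0,0],-1],[[0,0,0],[0,0,0],-1],[[0,0,0],[0,0,0],-1],[[0,0,0],[0,0,0],-1],[[0,0,0],[0,0,0],-1],[[0,0,0],[0,0,0],-1]]}}

```text
t: 10.9
eef_pos: [0.4996, -0.2896, 0.105]
ee_rot: [-3.141, 0.0, -2.19]
force: [-0.6, 4.7, 6.3]
width: 0.0138
```

The pointer is on the -36° mark (tip and mark both at x=285.5 px) and has been held for about 1.5 s. Now left 36° to zero.

{"api": "step_arm", "payload": {"targets": [[[0,0,0],[0,0,-5],-1],[[0,0,0],[0,0,-7],-1],[[0,0,0],[0,0,-7],-1],[[0,0,0],[0,0,-7],-1],[[0,0,0],[0,0,-5],-1],[[0,0,0],[0,0,-4],-1],[[0,0,0],[0,0,0],-1],[[0,0,0],[0,0,0],-1]]}}

```text
t: 11.7
eef_pos: [0.4996, -0.2898, 0.105]
ee_rot: [-3.141, -0.0, -1.578]
force: [-1.2, 3.6, 6.1]
width: 0.0139
```

```bash
python3 - <<'E'
from h import *
s=arm.get_state();p,d=viewer.grab_frame("wrist");cv2.imwrite("pics/w7.png",p[:,:,::-1])
np.save("pics/w7.npy",np.r_[s["eef_pos"],s["ee_rot"]]);print(s["t"],s["eef_pos"],np.degrees(s["ee_rot"]),s["force"],s["moment"],s["width"])
E
python3 m.py w7 110
```

```text
11.7 [ 0.49960192 -0.28976491  0.10499561] [-1.79971536e+02 -3.08615304e-03 -9.04373976e+01] [-1.2252905   3.63043154  6.10373588] [1.15538982 0.29194104 0.03159819] 0.013897822435944882
mark 255 [274.7 177.4] r 0.0479 bearing 7.06 own dir 0.8304813175474806
mark 252 [293.  177.5] r 0.0477 bearing -6.54 own dir 0.072811332583683
mark 113 [243.1 199.6] r 0.0425 bearing 38.07 own dir 36.69049853299339
mark 68 [325.7 198. ] r 0.043 bearing -37.44 own dir -34.939199672572016
TIP 133 [285. 213.] r 0.028 bearing -0.74 own dir -0.40019396587445044
mark 52 [349.5 230.4] r 0.0442 bearing -74.1 own dir -70.70831226493053
mark 108 [220.8 232.8] r 0.0434 bearing 75.37 own dir 71.90372332873721
tool bar dir -0.4373976063324534
```

View pics/w7.png

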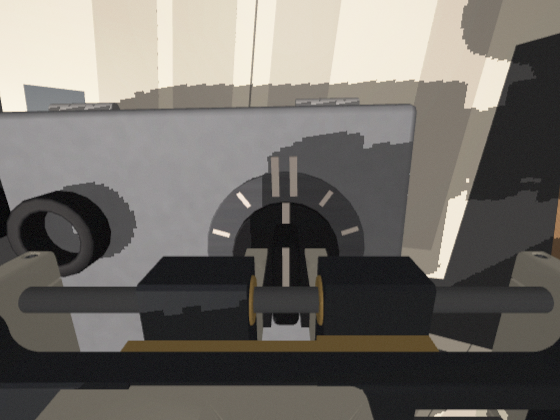

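The double zero's bars are at x=274.7 and 293 px (middle 283.9) and the tip is at 285. I need about 1° more to the left, then I'll open slowly.

{"api": "step_arm", "payload": {"targets": [[[0,0,0],[0,0,-1],-1],[[0,0,0],[0,0,0],-1],[[0,0,0],[0,0,0],-1],[[0,0,0],[0,0,0],-1],[[0,0,0],[0,0,0],-1],[[0,0,0],[0,0,0],-0.6],[[0,0,0],[0,0,0],-0.4],[[0,0,0],[0,0,0],-0.2]]}}

```text
t: 12.55
eef_pos: [0.4992, -0.2899, 0.1043]
ee_rot: [3.141, 0.0, -1.56]
force: [0.5, -0.2, 0.4]
width: 0.0282
```

{"api": "step_arm", "payload": {"targets": [[[0,0,0],[0,0,0],0],[[0,0,0],[0,0,0],0],[[0,0,0],[0,0,0],0],[[0,0,-0.01],[0,0,0],0],[[0,0,-0.02],[0,0,0],0],[[0,0,-0.03],[0,0,0],0],[[0,0,-0.03],[0,0,0],0],[[0,0,-0.03],[0,0,0],0]]}}

```text
t: 13.35
eef_pos: [0.4993, -0.2899, 0.2267]
ee_rot: [-3.141, -0.0, -1.56]
force: [0.5, 0.7, -0.4]
width: 0.044
```

{"api": "step_arm", "payload": {"targets": [[[0,0,0],[0,0,0],0],[[0,0,0],[0,0,0],0],[[0,0,0],[0,0,0],0],[[0,0,0],[0,0,0],0],[[0,0,0],[0,0,0],0],[[0,0,0],[0,0,0],0],[[0,0,0],[0,0,0],0],[[0,0,0],[0,0,0],0]]}}

```text
t: 14.15
eef_pos: [0.4994, -0.2899, 0.2244]
ee_rot: [3.141, 0.0, -1.56]
force: [-0.0, 0.1, -0.1]
width: 0.0434
```

Run:
```python
from h import *
st=arm.get_state();p,d=viewer.grab_frame("wrist");cv2.imwrite("pics/w8.png",p[:,:,::-1])
s=st;print(s["t"],s["eef_pos"],np.degrees(s["ee_rot"]),s["force"],s["width"])
im=p;pts=[]
for a,c,q0 in blobs(im,(236,130,345,248),110,10):
    q=q0-c;w,V=np.linalg.eigh(q.T@q/len(q));L=2*np.sqrt(3*w[1]);e=np.array([c-V[:,1]*L/2,c+V[:,1]*L/2])
    P=toplane("wrist",c,.0865,s)[0,:2]
    if 10<a<60 and .038<np.hypot(*(P-[.499,-.29]))<.048: pts.append(P)
    E=toplane("wrist",e,.135,s)[:,:2];print(a,c.round(1),P.round(4),L.round(1),((np.degrees(np.arctan2(*(E[1]-E[0])[::-1]))+90)%180-90).round(2))
x,r=ringfit(pts,[.499,-.29,0,.0435]);print(x.round(4),np.degrees(x[2]),(r*1e3).round(1))
```

```text
14.15 [ 0.49938195 -0.28987142  0.22439016] [ 1.79981489e+02  2.31573994e-03 -8.93670742e+01] [-0.00856471  0.09531158 -0.10651614] 0.04342615166752668
5522 [294.  175.3] [ 0.5269 -0.2987] 143.1 24.17
48 [310.8 168.3] [ 0.5343 -0.3158] 11.5 -35.79
48 [260.1 168.4] [ 0.5335 -0.2638] 11.6 37.25
61 [285.  175.8] [ 0.5262 -0.2895] 12.3 -0.89
51 [245.6 189.5] [ 0.5111 -0.2483] 11.2 73.93
19 [326.9 189.2] [ 0.5126 -0.3336] 11.5 -74.43
132 [285.5 207. ] [ 0.4925 -0.2904] 33.0 0.7
46 [246.9 214.1] [ 0.484  -0.2488] 11.0 -70.04
36 [325.1 214.6] [ 0.4846 -0.3332] 10.0 78.0
30 [285.5 241.7] [ 0.4523 -0.2909] 7.5 0.7
[ 0.4979 -0.2906  0.0131  0.0446] 0.7482491059559999 [0.6 0.2 0.2 0.8 0.7 0.1 1. ]
```

View pics/w8.png

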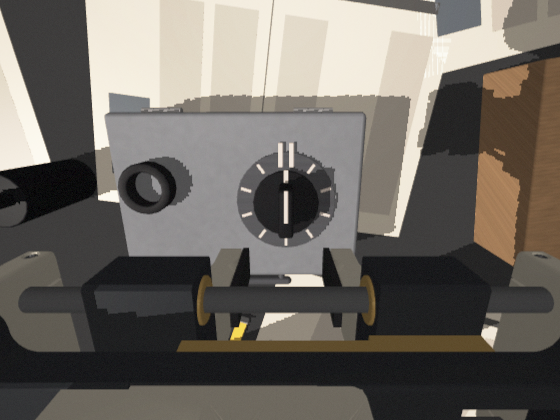

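After release, the bar points at 0.70° and the ring's zero is at 0.55–0.75°. The double mark, the tip at (285,176) and the bar line at (285.5,207) line up. The gripper is well clear at about zero force, so I'm handing in.

```bash
python3 -c "
from station import ticket,arm
print(ticket.job_done()); print(arm.get_state()['t'])"
```

```text
the job is handed in; nothing more can be done
None
the job is handed in; nothing more can be done
```

I dialled the larger box's combination in the order asked, left the pointer on the zero mark, and handed the job in at about 14.2 s. The arm pinched the bar from above and turned it in three moves:
- **Left to the +36° mark:** held there for about 1.5 s.
- **Right past zero to the -36° mark:** held there for about 1.5 s.
- **Left to zero:** released, with the gripper raised 120 mm clear.

**Pointer checks:** In the wrist camera the pointer was within about 0.5° of each mark. After release the bar read 0.70°, against a zero mark at 0.55–0.75°. At each mark I first stopped 1–1.4° short for a few tenths of a second, then corrected in the same direction.

**Force and clearance:** The force readings I took stayed under about 10 N, and were near zero once the arm was clear. The smaller box's dial was never approached, and the tape roll was still on the lid. I did not take a final picture of the smaller box or the lamp.

**Disagreements:** The top and wrist cameras placed the dial's axis about 2 mm apart, which is within the stated calibration error. When the top camera was tried mid-job, the arm blocked its view of the dial, so the checks during and after the turning rest on the wrist camera and the arm's own angle readings.

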